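# Load the slate press and run its shuttle home over the detent bar

### The job

Get the green hand press ready to hole slates: set the steel hole punch block (the oblong one with a square boss on top) gently down into the pocket of the press's sliding shuttle, sitting flat on the pocket floor. Then run the loaded shuttle under the ram, fully home against the end stop: a raised bar across the bed blocks it until its nose is lifted, which pressing down on its rear paddle does. Leave the shuttle flat on the bed with the block in it, and do not knock aside the other two steel pieces, the round dolly and the grooved block.

Things in the scene. Friction and masses are not known exactly. Their poses are not given: they have to be found in the camera images.
- press: Fixed green C-frame hand press on a green bed. Origin on the bench, under the middle of the detent bar; +y = shuttle's way in, towards the column; x across. Bed x ±65, y -225 to 150 mm, top z=20. Rails: inner faces x=±37, outer ±49, tops z=46, y -221 to 74. Over y > -1 hang the ram (26 mm square at x=0, y=19, lower end z=130) and head (z 210 to 290); nothing overhangs y < -1.
- detent (a point): Top centre of the detent bar: a steel bar with vertical faces lying across the whole channel of the bed, y -4 to 4 mm in the press's frame, its top at z = 28 mm, 8 mm above the bed. The bed and rails are greased: friction against the shuttle about 0.2, so the loaded shuttle pushes with 2 to 8 N.
- stop (a point): Middle of the end stop's upright face, 40 mm above the bench, at y = 74 mm in the press's frame (the stop is 86 mm wide, z 20 to 60). With the shuttle home its nose touches this face and its origin is at x = 0, y = 19, z = 20 mm in the press's frame.
- shuttle: Loose steel slide, 0.55 kg, 70 wide, 185 mm long, on the bed between the rails (2 mm play a side). Origin: underside, below the pocket's centre; +y to its nose, as the press's +y. Feet 16 mm high under it: nose foot y 43 to 55, heel foot y -45 to -33, open between. Starts flat, nose 2 to 26 mm short of the detent bar, which stops the nose foot; past the bar it slides flat, bar between the feet.
- pocket (a point): Centre of the pocket floor in the shuttle, 20 mm above the shuttle's underside. The pocket is open to the top, 54 mm (x) by 64 mm (y) inside, walls 8 mm thick, 12 mm high above its floor.
- paddle (a point): Where to press: top of the shuttle's rear paddle at shuttle y = -95, z = 24 mm. Paddle 56 mm wide, y -130 to -45, 6 thick; an upright lip across it, y -80 to -74, 14 mm high, is pushed from behind. Pressing here with 6 to 14 N (loaded) tips the shuttle about its heel (y = -45): 5 mm down just lets the nose foot clear the bar; 10 mm down the paddle's end meets the bed. It drops flat when let go.
- block: Loose steel hole punch block, 0.4 kg. Origin: centre of its underside. Base 46 mm in x, 56 mm in y, 20 high; on it a centred square boss 30 x 30 mm, z 20 to 48, with a dark hole drawn in the top. In the pocket its y axis lies along the shuttle's y (either way round).
- dolly: Bystander: round steel dolly, 56 mm across, 46 high, with a 32 mm round neck. Origin at centre of underside.
- vblock: Bystander: steel block 46 x 60 mm, 40 high, with an open groove along the top. Origin at centre of underside.
There are look-alikes about, which are no part of the job. Leave any purple look-alike of the block alone.

How it is judged:
By the outcome, as a careful person would: the job done as asked, in the order asked, and still so for the second after the job is handed in, with the robot touching nothing.
It also fails if it takes over 48 s, if anything falls off the work surface, if the arm or the gripper's body presses on something with over 40 N, if the wrist force passes 120 N, or if a joint passes its speed limit or range.

### The arm

A 6-joint arm with a two-finger parallel gripper is mounted at the origin on the work surface. World frame = base frame: x ahead of the robot, y to its left, z up, the work surface at z = 0. Lengths are in m, angles in rad, forces in N, time in s.
With the tool pointing down it reaches from about 0.375 to 0.975 m from the base axis. Payload 3.8 kg.
Tool frame: the origin (TCP) lies at the very end of the fingers, on their centre line; the grasp point (between the pads) lies 19 mm behind it; y points along the fingers, x is the direction in which the jaws open and shut, and the axes are right-handed (so a half turn about y gives the same grasp; the last joint's range is limited). The gripper opens to 85 mm and grips with 20 to 120 N. Pads are 22 mm wide; open, the fingers measure 114 mm over their backs; the gripper's body (76 mm by 85 mm) begins 54 mm behind the grasp point. The pads swing forward as they close: fully open they stand 13 mm farther back than shut.
Start: joints at [1.173, 0.264, 1.604, -0, 1.274, -0.037], TCP at [0.238, 0.632, 0.231] pointing down, gripper open.
Joint ranges: [-2.63, 2.63], [-0.94, 2.18], [0.31, 2.57], [-1.31, 4.45], [0, 2.66], [-2.55, 2.55]. Speed limits (rad/s): [2.57, 2.57, 3.14, 3.14, 3.14, 3.14].

### API

Orientations are given as a rotation vector (axis times angle).
In Python, from workcell import bot, cams gives the robot as it stands.
- The arm moves only by the tool play_rows, never from a script. Its argument "motion" is a list of rows, each a list of 2 entries, a list of its own where there are three numbers: the shift along the world's x, y, z normalised to -1 to 1, where 1 is 400 mm, then the turn, a rotation vector about the world's x, y, z normalised to -1 to 1, where 1 is pi/4 rad. In form: [[[tx, ty, tz], [ax, ay, az]], ...]. A call has 1 to 10 rows; each row is the pose to reach, as a shift and turn from the pose commanded when the call began; what a row does not reach only later rows make up. A row lasts 1/8 s, in which the tool goes at most 62.5 mm and 10.7 degrees, less where a joint would pass 70% of its speed; a pose out of reach is approached as far as the arm can. A call with a number of a shift or a turn outside -1 to 1 is refused whole. A call with a gripper value outside its range is refused whole. "gripper" is the closure, from 0 (fully open) to 1 (shut), set as the call begins (left out, the last holds). The fingers move at their own pace and stop on an object; "squeeze" is the grip in N (left out, the last holds). Time passes only in rows, so rows that repeat a pose let the fingers close. It gives the time, the measured TCP pose, the force and the opening at its end, in the units of the state.
- bot.read_state(): the state, without advancing time (a new reading comes with each control period).
- cams.read_camera(name): name is "side" or "top" or "wrist"; returns (picture, depth): 400x640x3 uint8, red, green, blue; 400x640 float32, m along the optical axis (not along the pixel's ray), 0 where there is no reading.
- cams.calibration(name): a dict with "mtx" (3x3 intrinsics, pixels), "R" (3x3) and "t" (3): a world point X has camera coordinates R X + t; the wrist camera has in their place "tool_from_camera" (4x4, takes a point from camera to tool coordinates, whose origin is the TCP and whose axes are the tool frame's). Camera axes: x right, y down, z forward; pixel columns grow to the right and rows downward; lengths in m; the calibration is good to about 2 mm. A picture is of the moment at which its call begins: read the wrist's pose just before it. calibration takes no time and is no camera call.
- bot.finish_job(): hands the job in, once; it reports no verdict.
Trained networks look in the newest picture that a camera, given by its name, has taken for a name from the list of things; names that differ only in an ending like _2 or _b are one class to them, and where a whole thing is asked for, a point or a joint stands for the part that bears it (a point fixed in the world has none). Each returns a list of dicts, best first, with "conf" (0 to 1); they miss things now and then, are a little off and sometimes report something else, mostly with a low value. They report only what shows in the picture. A call takes as long as a camera call. They do not tell look-alikes from the thing itself.
- cams.recognise(camera, label): "xyz" ([x, y, z] in m, in the coordinates of the camera as it stood for that picture, good to about 4 mm: the middle of the surface that is visible of it).
- cams.regions_of(camera, label): "mask" (400x640 bool, what is visible of it).
- cams.mark_of(camera, label): "xyz" ([x, y, z] in m, in the coordinates of the camera as it stood for that picture, good to about 4 mm: a listed point, or the origin of a listed thing).
The state is a dict: "time": time; "q": joint angles; "joint_vel": joint speeds; "joint_torque": joint torques, N m; "tool_pos": TCP position; "tcp_rot": TCP orientation; "wrist_force": force on the tool from outside, world axes, zero at the start; "torque": the same for the moment, N m; "width": opening from 0.0 (shut) to 1.0 (fully open).
Only numpy, scipy, OpenCV 4.12 (cv2) and the standard library are available. Lean on these libraries where they do the work, as an engineer would, in place of code of your own. Each camera call takes 0.05 s, during which the arm holds its last target.

## Working session

There is one attempt and no reset: what is moved stays moved. The work goes in short steps, Python scripts to look and compute and a tool call to move; the robot and the scene stay as the last step left them, time stands still between calls to the robot, and variables do not carry over. Pictures are saved under pics/ and viewed, and the job is handed in when it is done.

Besides the shell and the picture viewer there is one more tool, called after "Request:" in YAML: its name, and indented under it one key for each argument. play_rows: Moves the arm, as the interface text tells. Its arguments: {"type":"object","properties":{"motion":{"type":"array","items":{"type":"array"}},"gripper":{"type":"number"},"squeeze":{"type":"number"}},"required":["motion"]}

```bash
mkdir -p pics; ls
python3 - <<'E'
from workcell import bot, cams
import cv2, numpy as np
s=bot.read_state(); print({k:np.round(v,4) for k,v in s.items()})
for n in ["top","side"]:
    p,d=cams.read_camera(n); cv2.imwrite(f"pics/{n}0.png",p[:,:,::-1]); np.savez(f"pics/{n}0.npz",p=p,d=d)
    c=cams.calibration(n); print(n,{k:np.round(v,4).tolist() for k,v in c.items()})
print(cams.calibration("wrist"))
E
```

```text
pics
{'time': np.float64(0.0), 'q': array([ 1.1731,  0.2648,  1.6054, -0.    ,  1.2737, -0.0369]), 'joint_vel': array([ 0.0012, -0.0002, -0.0004,  0.0018,  0.0012, -0.0004]), 'joint_torque': array([-1.00000e-04, -5.15099e+01, -3.67317e+01, -5.00000e-04,
        1.29000e-02, -0.00000e+00]), 'tool_pos': array([0.238 , 0.6309, 0.2299]), 'tcp_rot': array([-1.3598, -0.9381,  0.9412]), 'wrist_force': array([ 0.979 , -0.132 , -0.6383]), 'torque': array([-0.0045, -0.0282, -0.0216]), 'width': np.float64(1.0)}
top {'mtx': [[447.1528, 0.0, 322.4524], [0.0, 447.1528, 193.3402], [0.0, 0.0, 1.0]], 'R': [[0.0006, -0.9999, 0.0119], [-0.9923, -0.0021, -0.1237], [0.1238, -0.0117, -0.9922]], 't': [-0.0778, 0.5145, 0.826]}
side {'mtx': [[465.733, 0.0, 313.9049], [0.0, 465.733, 205.7674], [0.0, 0.0, 1.0]], 'R': [[0.9596, -0.2814, 0.0054], [-0.1636, -0.573, -0.8031], [0.2291, 0.7697, -0.5959]], 't': [-0.5369, 0.0834, 1.0587]}
{'mtx': array([[285.88859826,   0.        , 317.41623001],
       [  0.        , 285.88859826, 203.50839636],
       [  0.        ,   0.        ,   1.        ]]), 'tool_from_camera': array([[ 9.99999147e-01,  1.26891081e-03,  3.10522173e-04,
         6.45787363e-04],
       [ 7.54048461e-05, -2.93372416e-01,  9.55998232e-01,
        -1.41661407e-01],
       [ 1.30417513e-03, -9.55997393e-01, -2.93372261e-01,
         7.45277103e-02],
       [ 0.00000000e+00,  0.00000000e+00,  0.00000000e+00,
         1.00000000e+00]])}
```

View pics/top0.png

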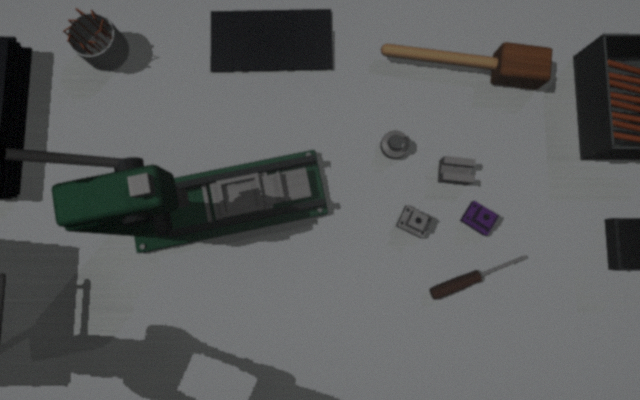

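View pics/side0.png

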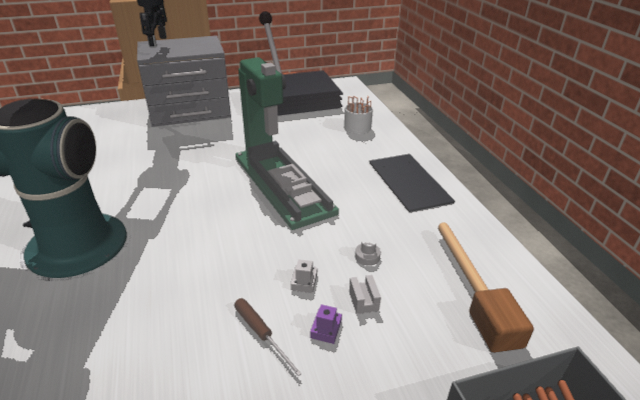

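```bash
cat > h.py <<'E'
from workcell import bot, cams
import cv2, numpy as np
from scipy.spatial.transform import Rotation as R
def w(name,x,pose=None):
    c=cams.calibration(name); x=np.atleast_2d(x)
    if name=="wrist":
        p,r=pose; T=c["tool_from_camera"]; y=x@T[:3,:3].T+T[:3,3]; return y@R.from_rotvec(r).as_matrix().T+p
    return (x-c["t"])@c["R"]
def pc(name,d,pose=None):
    c=cams.calibration(name);K=c["mtx"]; v,u=np.mgrid[:400,:640]
    X=np.stack([(u-K[0,2])/K[0,0]*d,(v-K[1,2])/K[1,1]*d,d],-1).reshape(-1,3)
    return w(name,X,pose).reshape(400,640,3)
E
python3 - <<'E'
from h import *
for n in ["top","side"]:
    for l in ["block","press","shuttle","dolly","vblock"]:
        r=cams.mark_of(n,l)
        for e in r[:3]: print(n,l,round(e["conf"],2),np.round(w(n,e["xyz"]),4))
    for l in ["detent","stop","pocket","paddle"]:
        for e in cams.mark_of(n,l)[:2]: print(n,l,round(e["conf"],2),np.round(w(n,e["xyz"]),4))
z=np.load("pics/top0.npz"); p=z["p"]
a=cv2.resize(p[120:260,120:340],None,fx=3.6,fy=3.6,interpolation=cv2.INTER_CUBIC); cv2.imwrite("pics/top_press.png",np.clip(a[:,:,::-1]*1.8,0,255))
a=cv2.resize(p[120:250,370:510],None,fx=4.4,fy=4.4,interpolation=cv2.INTER_CUBIC); cv2.imwrite("pics/top_blk.png",np.clip(a[:,:,::-1]*1.5,0,255))
E
```

```text
top block 0.63 [[ 0.4643 -0.2596 -0.0029]]
top press 0.74 [[0.4956 0.1426 0.0007]]
top shuttle 0.59 [[0.5037 0.0794 0.0215]]
top dolly 0.65 [[ 0.6151 -0.2233 -0.0053]]
top vblock 0.91 [[ 0.5602 -0.3388  0.0017]]
top detent 0.93 [[0.4946 0.1464 0.0298]]
top stop 0.82 [[0.4816 0.2159 0.0404]]
top stop 0.53 [[0.4906 0.1446 0.0023]]
top pocket 0.6 [[0.5065 0.0787 0.0414]]
top paddle 0.63 [[ 0.5269 -0.013   0.0422]]
side block 0.97 [[ 0.4608 -0.2572  0.0042]]
side block 0.87 [[ 0.4674 -0.3875 -0.0045]]
side press 0.94 [[ 0.4948  0.142  -0.0016]]
side shuttle 0.57 [[0.5066 0.0728 0.0197]]
side shuttle 0.29 [[0.4904 0.1406 0.0266]]
side dolly 0.85 [[ 0.6219 -0.2247 -0.0013]]
side vblock 0.59 [[ 5.643e-01 -3.418e-01 -2.000e-04]]
side detent 0.7 [[0.4941 0.1421 0.0243]]
side detent 0.6 [[ 0.5622 -0.3432 -0.0019]]
side stop 0.85 [[0.4826 0.2112 0.0386]]
side pocket 0.9 [[0.5067 0.0719 0.0397]]
side paddle 0.59 [[ 0.5273 -0.0181  0.0439]][ WARN:0@6.437] global loadsave.cpp:1063 imwrite_ Unsupported depth image for selected encoder is fallbacked to CV_8U.
```

View pics/top_press.png

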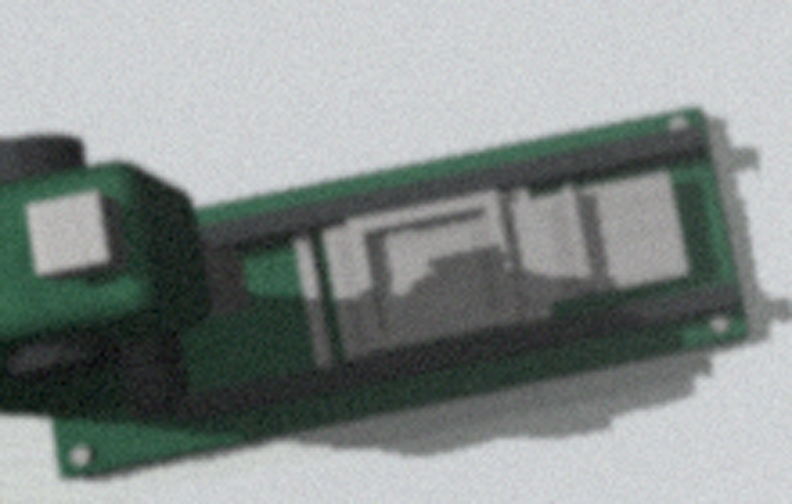

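View pics/top_blk.png

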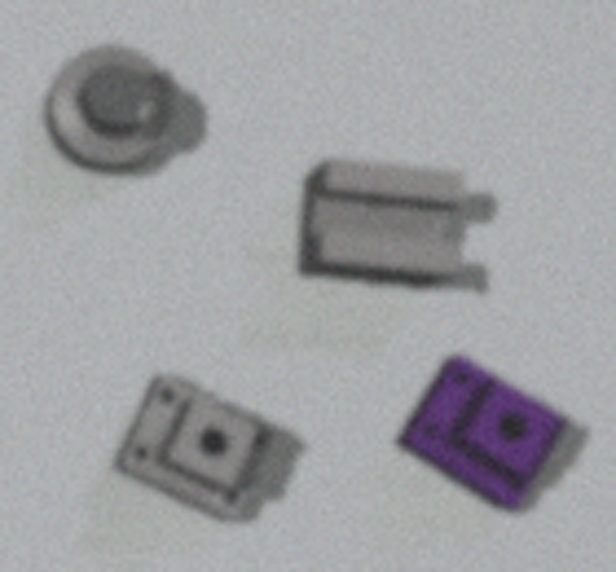

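Run:
```python
from h import *
s=bot.read_state(); print(np.round(R.from_rotvec(s["tcp_rot"]).as_matrix(),3))
for n in ["top","side"]:
    z=np.load(f"pics/{n}0.npz"); P=pc(n,z["d"]); p=z["p"].astype(int)
    ok=z["d"]>0
    def sel(c,r,z0,z1): return P[ok&(np.hypot(P[...,0]-c[0],P[...,1]-c[1])<r)&(P[...,2]>z0)&(P[...,2]<z1)]
    tab=sel((.46,-.3),.25,-.01,.01); print(n,"table z",np.median(tab[:,2]))
    for nm,c in [("blk",(.462,-.258)),("purple",(.467,-.3875))]:
      for z0,z1 in [(.04,.056),(.012,.027)]:
        q=sel(c,.05,z0,z1)
        if len(q)>8: 
            r=cv2.minAreaRect((q[:,:2]*1000).astype(np.float32)); print(n,nm,z0,len(q),np.median(q[:,2]),r)
    # rails
    q=sel((.51,.07),.2,.040,.052)
    u=np.array([-np.sin(.19),np.cos(.19)])
    print("rails pts",len(q))
    r=cv2.minAreaRect((q[:,:2]*1000).astype(np.float32)); print(r)
    q=sel((.53,-.015),.06,.040,.048); print("paddle",len(q),np.median(q,0))
```

```text
[[ 0.353 -0.    -0.936]
 [ 0.936  0.     0.353]
 [ 0.    -1.     0.   ]]
top table z 7.360441189152534e-05
top blk 0.04 275 0.047897571771170204 ((462.4882507324219, -256.05572509765625), (30.616273880004883, 30.392148971557617), 64.06775665283203)
top blk 0.012 398 0.02003227671446433 ((462.37164306640625, -255.91317749023438), (56.14250183105469, 46.15206527709961), 64.11560821533203)
top purple 0.04 287 0.047865154715098945 ((468.9052734375, -384.1635437011719), (31.565343856811523, 30.616029739379883), 56.153961181640625)
top purple 0.012 374 0.01990297949549831 ((469.23968505859375, -384.1833801269531), (57.224605560302734, 46.86211013793945), 56.694000244140625)
rails pts 4353
((505.47802734375, 96.16253662109375), (98.84392547607422, 340.9118957519531), 11.782876968383789)
paddle 1818 [ 0.52710827 -0.01029755  0.04442001]
side table z -0.00029806535239262964
side blk 0.04 198 0.04751656679605416 ((460.88623046875, -260.2207946777344), (33.115169525146484, 29.9591121673584), 63.58661651611328)
side blk 0.012 308 0.019579846393840472 ((460.0966796875, -261.92742919921875), (56.588138580322266, 47.426605224609375), 66.44332122802734)
side purple 0.04 268 0.04739339843343142 ((467.8604431152344, -388.3993225097656), (33.80836486816406, 30.209495544433594), 57.553714752197266)
side purple 0.012 405 0.01947687322383289 ((467.923095703125, -388.42962646484375), (59.094478607177734, 46.38264846801758), 57.04280090332031)
rails pts 1659
((504.2549133300781, 91.11925506591797), (101.00557708740234, 345.66778564453125), 12.009905815124512)
paddle 688 [ 0.52616446 -0.01854235  0.04389261]
```

Run:
```python
from h import *
for n in ["top","side"]:
    z=np.load(f"pics/{n}0.npz"); P=pc(n,z["d"]); ok=z["d"]>0
    for z0,z1 in [(.06,.13),(.13,.2),(.2,.3),(.3,.4),(.4,.5),(.5,.8)]:
        m=ok&(P[...,2]>z0)&(P[...,2]<z1)&(P[...,0]>.3)&(P[...,0]<.75)&(P[...,1]>0.02)&(P[...,1]<.55)
        q=P[m]
        if len(q): print(n,z0,len(q),np.round(q.min(0),3),np.round(q.max(0),3), "min radius",np.hypot(q[:,0],q[:,1]).min().round(3))
```

```text
top 0.06 819 [0.432 0.161 0.06 ] [0.75  0.535 0.13 ] min radius 0.486
top 0.13 420 [0.432 0.148 0.13 ] [0.506 0.273 0.2  ] min radius 0.499
top 0.2 6505 [0.433 0.139 0.2  ] [0.538 0.288 0.3  ] min radius 0.48
top 0.3 1477 [0.476 0.149 0.3  ] [0.532 0.301 0.383] min radius 0.504
side 0.06 1581 [0.3   0.147 0.06 ] [0.749 0.55  0.13 ] min radius 0.483
side 0.13 1674 [0.3   0.143 0.13 ] [0.505 0.55  0.2  ] min radius 0.494
side 0.2 1956 [0.3   0.133 0.2  ] [0.536 0.55  0.3  ] min radius 0.476
side 0.3 427 [0.475 0.141 0.3  ] [0.532 0.309 0.395] min radius 0.499
```

Request:
play_rows:
  motion:
    - [[0.04, -0.14, 0], [0, 0, 0]]
    - [[0.08, -0.28, 0], [0, 0, 0]]
    - [[0.12, -0.42, 0], [0, 0, 0]]
    - [[0.16, -0.56, 0], [0, 0, -0.03]]
    - [[0.2, -0.7, 0], [0, 0, -0.06]]
    - [[0.24, -0.84, 0], [0, 0, -0.09]]
    - [[0.28, -0.98, 0], [0, 0, -0.116]]
  gripper: 0.25
  squeeze: 40

```text
time: 1.88
tool_pos: [0.3506, 0.2379, 0.2316]
tcp_rot: [-1.39, -0.871, 0.869]
wrist_force: [1.6, 0.6, -0.6]
width: 0.748
```

Request:
play_rows:
  motion:
    - [[0.03, -0.14, 0], [0, 0, 0]]
    - [[0.06, -0.28, 0], [0, 0, 0]]
    - [[0.09, -0.42, 0], [0, 0, 0]]
    - [[0.12, -0.56, 0], [0, 0, 0]]
    - [[0.16, -0.7, 0], [0, 0, 0]]
    - [[0.2, -0.84, 0], [0, 0, 0]]
    - [[0.23, -0.98, 0], [0, 0, 0]]
    - [[0.23, -0.98, 0], [0, 0, 0]]

```text
time: 2.88
tool_pos: [0.4427, -0.156, 0.2315]
tcp_rot: [-1.393, -0.866, 0.866]
wrist_force: [-0.3, -0.7, 0.3]
width: 0.748
```

Request:
play_rows:
  motion:
    - [[0.03, -0.13, -0.05], [0, 0, 0]]
    - [[0.05, -0.26, -0.1], [0, 0, 0]]
    - [[0.05, -0.26, -0.1], [0, 0, 0]]

```text
time: 3.25
tool_pos: [0.4614, -0.2574, 0.1893]
tcp_rot: [-1.387, -0.866, 0.869]
wrist_force: [0.0, -0.2, 0.4]
width: 0.748
```

```bash
cat > look.py <<'E'
from h import *
import sys
tag=sys.argv[1]
s=bot.read_state(); pose=(s["tool_pos"],s["tcp_rot"])
p,d=cams.read_camera("wrist"); cv2.imwrite(f"pics/w_{tag}.png",p[:,:,::-1]); np.savez(f"pics/w_{tag}.npz",p=p,d=d,a=pose[0],b=pose[1])
print(np.round(pose[0],4)); M=R.from_rotvec(pose[1]).as_matrix(); print(np.round(M,3),"ang",np.degrees(np.arctan2(M[1,0],M[0,0])))
E
python3 look.py a
python3 - <<'E'
from h import *
z=np.load("pics/w_a.npz"); P=pc("wrist",z["d"],(z["a"],z["b"])); ok=z["d"]>0
for z0,z1 in [(.04,.056),(.012,.027)]:
    m=ok&(np.hypot(P[...,0]-.4615,P[...,1]+.2585)<.05)&(P[...,2]>z0)&(P[...,2]<z1); q=P[m]
    print(len(q)); 
    if len(q)>8: print(np.median(q[:,2]),cv2.minAreaRect((q[:,:2]*1000).astype(np.float32)))
m=ok&(abs(P[...,2])<.01); print("table",np.median(P[m][:,2]))
E
```

```text
[ 0.4614 -0.2574  0.1893]
[[ 0.439 -0.003 -0.898]
 [ 0.898  0.002  0.439]
 [ 0.    -1.     0.004]] ang 63.953968806052615
869
0.047063078089081 ((464.05242919921875, -256.86627197265625), (29.634859085083008, 30.677000045776367), 63.69801330566406)
1107
0.019084600736869073 ((463.8786926269531, -256.7623291015625), (55.99831008911133, 46.334075927734375), 64.41637420654297)
table -0.0009161781422487719
```

View pics/w_a.png

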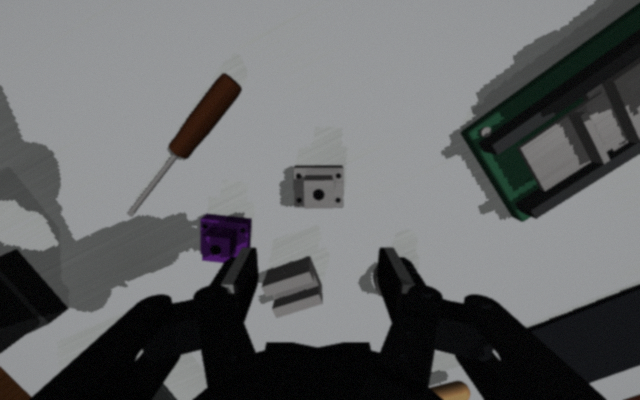

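Request:
play_rows:
  motion:
    - [[0.004, 0, -0.12], [0, 0, 0]]
    - [[0.004, 0, -0.24], [0, 0, 0]]
    - [[0.004, 0, -0.34], [0, 0, 0]]
    - [[0.004, 0, -0.4], [0, 0, 0]]
    - [[0.004, 0, -0.413], [0, 0, 0]]
    - [[0.004, 0, -0.413], [0, 0, 0]]

```text
time: 4.05
tool_pos: [0.4646, -0.2557, 0.0271]
tcp_rot: [-1.39, -0.872, 0.871]
wrist_force: [0.1, 0.3, 1.3]
width: 0.744
```

Request:
play_rows:
  motion:
    - [[0, 0, 0], [0, 0, 0]]
    - [[0, 0, 0], [0, 0, 0]]
    - [[0, 0, 0], [0, 0, 0]]
    - [[0, 0, 0], [0, 0, 0]]
    - [[0, 0, 0], [0, 0, 0]]
    - [[0, 0, 0], [0, 0, 0]]
  gripper: 1.0
  squeeze: 50

```text
time: 4.8
tool_pos: [0.4652, -0.2574, 0.0279]
tcp_rot: [-1.393, -0.871, 0.869]
wrist_force: [0.3, 0.2, 6.6]
width: 0.34
```

Request:
play_rows:
  motion:
    - [[0, 0, 0.03], [0, 0, 0]]
    - [[0, 0, 0.1], [0, 0, 0]]
    - [[0, 0, 0.2], [0, 0, 0]]
    - [[0, 0, 0.3], [0, 0, 0]]
    - [[0, 0, 0.3], [0, 0, 0]]

```text
time: 5.42
tool_pos: [0.4663, -0.258, 0.15]
tcp_rot: [-1.397, -0.874, 0.868]
wrist_force: [0.9, -0.9, -3.7]
width: 0.339
```

```bash
python3 look.py b
python3 - <<'E'
from h import *
print(bot.read_state()["wrist_force"])
z=np.load("pics/w_b.npz"); P=pc("wrist",z["d"],(z["a"],z["b"])); ok=z["d"]>0
M=R.from_rotvec(z["b"]).as_matrix(); T=(P-z["a"])@M  # tool coords
m=ok&(abs(T[...,0])<.05)&(abs(T[...,2])<.05)&(T[...,1]<.04)&(T[...,1]>-.03); q=T[m]; print(len(q),np.round(q.min(0),4),np.round(q.max(0),4))
h,e=np.histogram(q[:,1],bins=35); print([(round(a,3),b) for a,b in zip(e,h)])
b=q[(q[:,1]>0.003)&(q[:,1]<.009)]; print(len(b),cv2.minAreaRect((b[:,[0,2]]*1000).astype(np.float32)))
E
```

```text
[ 0.4663 -0.258   0.15  ]
[[ 0.437  0.007 -0.9  ]
 [ 0.9   -0.004  0.437]
 [-0.001 -1.    -0.008]] ang 64.09798805038129
[-0.2345828   0.25060583 -4.52279171]
9080 [-0.0275 -0.03   -0.0147] [0.029  0.0279 0.0246]
[(np.float64(-0.03), np.int64(156)), (np.float64(-0.028), np.int64(134)), (np.float64(-0.027), np.int64(126)), (np.float64(-0.025), np.int64(141)), (np.float64(-0.023), np.int64(116)), (np.float64(-0.022), np.int64(395)), (np.float64(-0.02), np.int64(2952)), (np.float64(-0.018), np.int64(419)), (np.float64(-0.017), np.int64(163)), (np.float64(-0.015), np.int64(155)), (np.float64(-0.013), np.int64(158)), (np.float64(-0.012), np.int64(149)), (np.float64(-0.01), np.int64(139)), (np.float64(-0.008), np.int64(122)), (np.float64(-0.007), np.int64(110)), (np.float64(-0.005), np.int64(96)), (np.float64(-0.004), np.int64(71)), (np.float64(-0.002), np.int64(70)), (np.float64(-0.0), np.int64(65)), (np.float64(0.001), np.int64(66)), (np.float64(0.003), np.int64(58)), (np.float64(0.005), np.int64(54)), (np.float64(0.006), np.int64(267)), (np.float64(0.008), np.int64(1849)), (np.float64(0.01), np.int64(288)), (np.float64(0.011), np.int64(92)), (np.float64(0.013), np.int64(92)), (np.float64(0.015), np.int64(74)), (np.float64(0.016), np.int64(73)), (np.float64(0.018), np.int64(85)), (np.float64(0.02), np.int64(80)), (np.float64(0.021), np.int64(79)), (np.float64(0.023), np.int64(70)), (np.float64(0.025), np.int64(69)), (np.float64(0.026), np.int64(47))]
1570 ((0.7201099395751953, 11.963438987731934), (55.3867301940918, 24.670034408569336), 0.15310955047607422)
```

View pics/w_b.png

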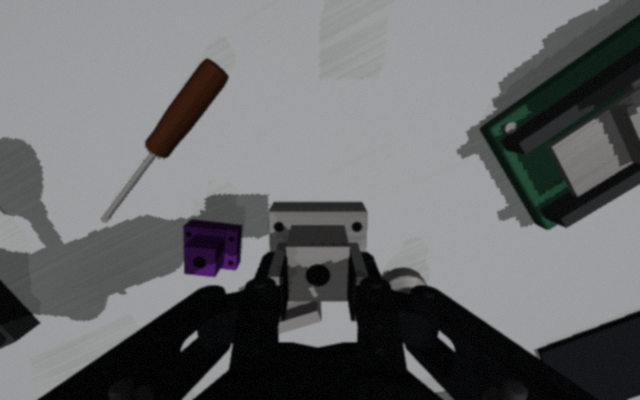

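Request:
play_rows:
  motion:
    - [[0.02, 0.12, 0.08], [0, 0, 0.1]]
    - [[0.05, 0.25, 0.125], [0, 0, 0.27]]
    - [[0.08, 0.38, 0.125], [0, 0, 0.44]]
    - [[0.11, 0.52, 0.125], [0, 0, 0.61]]
    - [[0.135, 0.645, 0.125], [0, 0, 0.78]]
    - [[0.135, 0.645, 0.125], [0, 0, 0.838]]
    - [[0.135, 0.645, 0.125], [0, 0, 0.838]]
    - [[0.135, 0.645, 0.125], [0, 0, 0.838]]

```text
time: 6.48
tool_pos: [0.5168, 0.0011, 0.1944]
tcp_rot: [-1.103, -1.356, 1.36]
wrist_force: [0.2, -1.2, -4.0]
width: 0.34
```

```bash
python3 look.py c
python3 - <<'E'
from h import *
print(bot.read_state()["wrist_force"])
pose=(np.load("pics/w_c.npz")["a"],np.load("pics/w_c.npz")["b"])
for l in ["pocket","detent","paddle","stop","shuttle"]:
    for e in cams.mark_of("wrist",l)[:2]: print(l,round(e["conf"],2),np.round(w("wrist",e["xyz"],pose),4))
E
```

```text
[0.5168 0.0011 0.1944]
[[-0.203 -0.003 -0.979]
 [ 0.979  0.    -0.203]
 [ 0.001 -1.     0.003]] ang 101.7340797695755
[-0.45752304  0.82109825 -3.12220531]
pocket 0.7 [[0.5098 0.0777 0.0394]]
detent 0.83 [[0.498  0.1415 0.0301]]
paddle 0.58 [[ 0.5314 -0.0154  0.0439]]
stop 0.56 [[0.4866 0.2186 0.0395]]
shuttle 0.86 [[0.505  0.076  0.0196]]
```

View pics/w_c.png

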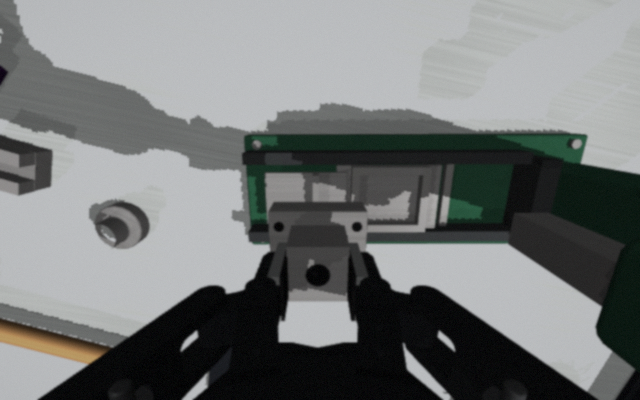

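```bash
cat > pk.py <<'E'
from h import *
def ana(n,P,ok):
    th=np.radians(101.8); ey=np.array([np.cos(th),np.sin(th)]); ex=np.array([ey[1],-ey[0]])
    c=np.array([.5075,.075]); X=P[...,:2]-c; u=X@ex; v=X@ey; z=P[...,2]
    near=ok&(abs(u)<.07)&(v>-.2)&(v<.16)
    def pr(nm,m,f=2):
        a=np.percentile(u[m],[f,100-f])*1e3; b=np.percentile(v[m],[f,100-f])*1e3
        print(n,nm,m.sum(),"u",a.round(1),"v",b.round(1),"z",np.round(np.median(z[m])*1e3,1))
    fl=near&(abs(u)<.04)&(abs(v)<.04)&(z>.036)&(z<.045); pr("floor",fl)
    wt=near&(abs(u)<.036)&(abs(v)<.05)&(z>.049)&(z<.055); pr("walltops",wt,0.5)
    ra=near&(abs(u)>.035)&(abs(u)<.055)&(z>.042)&(z<.05)
    for sg in (1,-1):
        m=ra&(u*sg>0); pr("rail",m)
        if m.sum()>50:
            k=np.polyfit(v[m],u[m],1); print("  slope deg",np.degrees(k[0]).round(2))
    lip=near&(abs(u)<.03)&(v<-.06)&(v>-.1)&(z>.054)&(z<.061);pr("lip",lip)
    pad=near&(abs(u)<.034)&(v<-.04)&(v>-.14)&(z>.042)&(z<.047);pr("paddle",pad,1)
    nose=near&(abs(u)<.034)&(v>.03)&(v<.1)&(z>.034)&(z<.060);pr("nose",nose,1)
    det=near&(abs(u)<.034)&(v>.04)&(v<.1)&(z>.0255)&(z<.031);pr("detent",det,5)
E
python3 - <<'E'
from pk import *
for n in ["top","side"]:
    z=np.load(f"pics/{n}0.npz"); ana(n,pc(n,z["d"]),z["d"]>0)
z=np.load("pics/w_c.npz"); ana("wrist",pc("wrist",z["d"],(z["a"],z["b"])),z["d"]>0)
E
```

```text
top floor 1049 u [-35.   30.3] v [-39.1  34. ] z 40.1
top walltops 588 u [-32.8  35.9] v [-37.9  41.8] z 52.0
top rail 928 u [39.  51.2] v [-143.6  111.6] z 46.0
  slope deg -0.05
top rail 1003 u [-46.6 -35.3] v [-143.1  141. ] z 46.0
  slope deg -0.04
top lip 93 u [-24.2  29. ] v [-77.9 -72.2] z 58.3
top paddle 1095 u [-25.3  30. ] v [-127.   -43.4] z 44.1
top nose 502 u [-32.6  33. ] v [30.3 57. ] z 41.2
top detent 144 u [-29.7  29.4] v [67.5 75. ] z 27.8
side floor 272 u [-36.6  28.8] v [-39.7  34.8] z 39.8
side walltops 207 u [-35.6  34.5] v [-42.9  39.1] z 51.1
side rail 313 u [36.1 49.4] v [-151.1  138. ] z 45.1
  slope deg -0.13
side rail 373 u [-49.8 -35.6] v [-149.5  143.1] z 45.2
  slope deg -0.06
side lip 47 u [-25.2  26. ] v [-82.7 -73.7] z 57.0
side paddle 350 u [-29.1  27.6] v [-131.9  -40.2] z 43.6
side nose 111 u [-33.1  31.8] v [30.1 43.3] z 48.2Traceback (most recent call last):
  File "<stdin>", line 3, in <module>
  File "pk.py", line 19, in ana
    det=near&(abs(u)<.034)&(v>.04)&(v<.1)&(z>.0255)&(z<.031);pr("detent",det,5)
                                                             ~~^^^^^^^^^^^^^^^^
  File "pk.py", line 7, in pr
    a=np.percentile(u[m],[f,100-f])*1e3; b=np.percentile(v[m],[f,100-f])*1e3
      ~~~~~~~~~~~~~^^^^^^^^^^^^^^^^
    return _quantile_unchecked(
        a, q, axis, out, overwrite_input, method, keepdims, weights)
    return _ureduce(a,
                    func=_quantile_ureduce_func,
    ...<5 lines>...
                    overwrite_input=overwrite_input,
                    method=method)
    r = func(a, **kwargs)
    result = _quantile(arr,
                       quantiles=q,
    ...<2 lines>...
                       out=out,
                       weights=wgt)
    slices_having_nans = np.isnan(arr[-1, ...])
                                  ~~~^^^^^^^^^
IndexError: index -1 is out of bounds for axis 0 with size 0
```

```bash
sed -i 's/^    def pr(nm,m,f=2):/    def pr(nm,m,f=2):\n        if m.sum()<5: return/' pk.py
python3 - <<'E'
from pk import *
z=np.load("pics/w_c.npz"); ana("wrist",pc("wrist",z["d"],(z["a"],z["b"])),z["d"]>0)
E
```

```text
wrist floor 3124 u [-38.6  30.4] v [-38.7  33.4] z 39.2
wrist walltops 1581 u [-31.6  35.7] v [-38.8  41.1] z 51.0
wrist rail 1773 u [39.9 52.2] v [-146.7  134.3] z 45.0
  slope deg -0.14
wrist rail 3124 u [-45.7 -35.6] v [-144.3  141.7] z 45.1
  slope deg -0.11
wrist lip 161 u [-24.2   2.2] v [-78.1 -73.1] z 57.0
wrist paddle 2169 u [-33.7  12.3] v [-128.5  -44.5] z 43.2
wrist nose 1443 u [-31.7  32.9] v [30.3 56. ] z 40.4
wrist detent 432 u [-28.5  30.3] v [66.5 74.2] z 27.1
```

Request:
play_rows:
  motion:
    - [[-0.006, 0.08, -0.05], [0, 0, 0]]
    - [[-0.016, 0.187, -0.1], [0, 0, 0]]
    - [[-0.016, 0.187, -0.2], [0, 0, 0]]
    - [[-0.016, 0.187, -0.2], [0, 0, 0]]
    - [[-0.016, 0.187, -0.2], [0, 0, 0]]

```text
time: 7.4
tool_pos: [0.5122, 0.0761, 0.1171]
tcp_rot: [-1.106, -1.36, 1.359]
wrist_force: [1.0, 1.2, -3.1]
width: 0.338
```

```bash
python3 look.py d
python3 - <<'E'
from pk import *
z=np.load("pics/w_d.npz"); P=pc("wrist",z["d"],(z["a"],z["b"])); ok=z["d"]>0
M=R.from_rotvec(z["b"]).as_matrix(); T=(P-z["a"])@M
ana("wrist",P,ok&(T[...,1]>.04))
q=T[ok&(abs(T[...,0])<.05)&(abs(T[...,2])<.05)&(T[...,1]>.003)&(T[...,1]<.012)]; print(np.percentile(q,[1,99],axis=0))
p,d=cams.read_camera("side"); cv2.imwrite("pics/side_d.png",cv2.resize(p[100:260,200:400],None,fx=3.5,fy=3.5)[:,:,::-1])
s=bot.read_state(); print(s["tool_pos"],s["wrist_force"])
E
```

```text
[0.5122 0.0761 0.1171]
[[-0.204  0.001 -0.979]
 [ 0.979  0.    -0.204]
 [-0.    -1.    -0.001]] ang 101.77923245990162
wrist floor 2374 u [-39.3  -4.1] v [-33.2  34.8] z 39.3
wrist walltops 1919 u [-31.5  32.8] v [-38.8  41.2] z 51.0
wrist rail 3141 u [40.1 52.2] v [-146.6  122.4] z 45.0
  slope deg -0.14
wrist rail 5728 u [-45.4 -35.5] v [-144.5  142.2] z 45.1
  slope deg -0.1
wrist lip 655 u [-23.7  28.6] v [-78.7 -72.5] z 56.9
wrist paddle 6262 u [-33.9  31.1] v [-128.4  -44.3] z 43.1
wrist nose 1967 u [-31.7  32.7] v [30.4 56. ] z 39.5
wrist detent 726 u [-27.9  30. ] v [66.6 74.1] z 27.0
[[-0.02675044  0.00360778  0.00022089]
 [ 0.02811352  0.01142502  0.02390125]]
[0.5131875  0.07609057 0.11812655] [ 0.38910674  0.30961414 -3.18915728]
```

View pics/w_d.png

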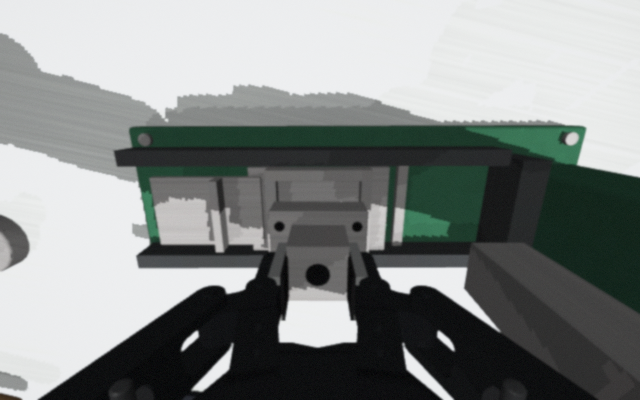

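View pics/side_d.png

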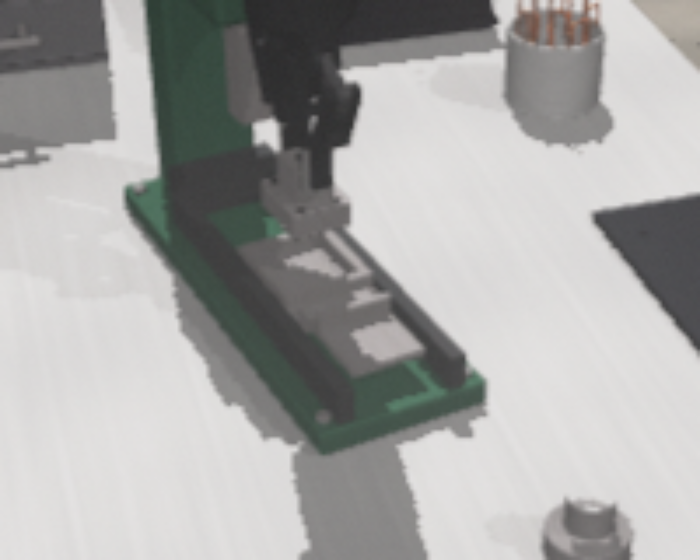

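Request:
play_rows:
  motion:
    - [[-0.002, 0, -0.03], [0, 0, 0]]
    - [[-0.002, 0, -0.06], [0, 0, 0]]
    - [[-0.002, 0, -0.08], [0, 0, 0]]
    - [[-0.002, 0, -0.095], [0, 0, 0]]
    - [[-0.002, 0, -0.105], [0, 0, 0]]
    - [[-0.002, 0, -0.105], [0, 0, 0]]
    - [[-0.002, 0, -0.105], [0, 0, 0]]

```text
time: 8.38
tool_pos: [0.511, 0.0764, 0.0744]
tcp_rot: [-1.105, -1.36, 1.359]
wrist_force: [0.5, -0.2, -2.8]
width: 0.335
```

```bash
python3 look.py e
python3 - <<'E'
from h import *
s=bot.read_state(); print(s["tool_pos"],s["wrist_force"])
z=np.load("pics/w_e.npz"); P=pc("wrist",z["d"],(z["a"],z["b"])); ok=z["d"]>0
M=R.from_rotvec(z["b"]).as_matrix(); T=(P-z["a"])@M
p=cv2.resize(z["p"][150:310,220:420],None,fx=4,fy=3.7); cv2.imwrite("pics/w_e_crop.png",p[:,:,::-1])
E
```

```text
[0.511  0.0764 0.0744]
[[-0.205  0.001 -0.979]
 [ 0.979  0.    -0.205]
 [-0.    -1.    -0.001]] ang 101.82133181009998
[0.51106481 0.07640792 0.0744488 ] [-0.12818124  0.40258757 -3.74429251]
```

View pics/w_e_crop.png

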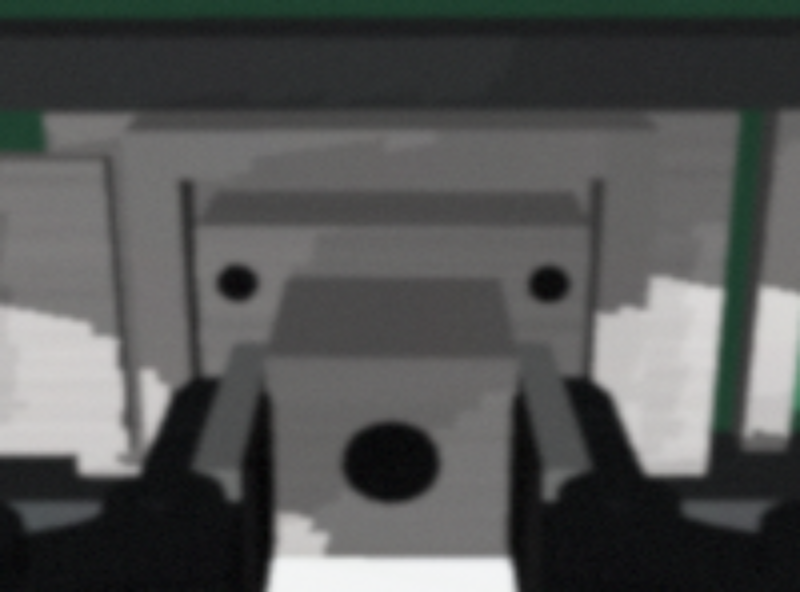

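Request:
play_rows:
  motion:
    - [[0, 0, -0.004], [0, 0, 0]]
    - [[0, 0, -0.007], [0, 0, 0]]
    - [[0, 0, -0.01], [0, 0, 0]]
    - [[0, 0, -0.012], [0, 0, 0]]
    - [[0, 0, -0.012], [0, 0, 0]]

```text
time: 9.05
tool_pos: [0.5106, 0.0763, 0.0692]
tcp_rot: [-1.104, -1.359, 1.36]
wrist_force: [-0.1, 0.3, -3.4]
width: 0.337
```

Request:
play_rows:
  motion:
    - [[0, 0, -0.001], [0, 0, 0]]
    - [[0, 0, -0.002], [0, 0, 0]]
    - [[0, 0, -0.002], [0, 0, 0]]
    - [[0, 0, -0.002], [0, 0, 0]]

```text
time: 9.55
tool_pos: [0.5107, 0.0763, 0.0685]
tcp_rot: [-1.105, -1.36, 1.36]
wrist_force: [-0.0, -0.1, -3.3]
width: 0.335
```

```bash
python3 look.py f
python3 - <<'E'
from h import *
z=np.load("pics/w_f.npz"); P=pc("wrist",z["d"],(z["a"],z["b"])); ok=z["d"]>0
M=R.from_rotvec(z["b"]).as_matrix(); T=(P-z["a"])@M
rel=np.stack([P[...,0]-.5098,P[...,1]-.0765],-1)
for a,b in [(.048,.0545),(.0555,.0625),(.0565,.0615),(.08,.095)]:
    m=ok&(np.hypot(rel[...,0],rel[...,1])<.05)&(P[...,2]>a)&(P[...,2]<b); q=P[m]; print(a,m.sum(),np.round(np.median(q,0),4))
p=cv2.resize(z["p"][150:310,220:420],None,fx=4,fy=3.7); cv2.imwrite("pics/w_f_crop.png",p[:,:,::-1])
E
```

```text
[0.5107 0.0763 0.0685]
[[-0.205  0.    -0.979]
 [ 0.979 -0.    -0.205]
 [-0.    -1.    -0.   ]] ang 101.81919276003677
0.048 4085 [0.4861 0.0708 0.051 ]
0.0555 2505 [0.4934 0.0732 0.0594]
0.0565 2408 [0.4935 0.0733 0.0594]
0.08 4526 [0.5059 0.0762 0.0874]
```

View pics/w_f_crop.png

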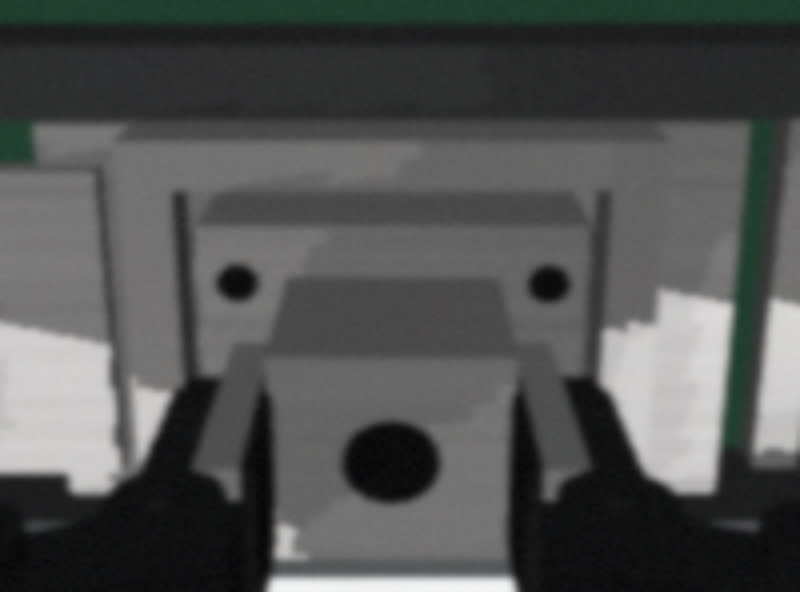

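Request:
play_rows:
  motion:
    - [[0, 0, -0.001], [0, 0, 0]]
    - [[0, 0, -0.002], [0, 0, 0]]
    - [[0, 0, -0.002], [0, 0, 0]]
    - [[0, 0, -0.002], [0, 0, 0]]

```text
time: 10.1
tool_pos: [0.5108, 0.0764, 0.0683]
tcp_rot: [-1.105, -1.36, 1.359]
wrist_force: [-3.9, 1.1, 5.4]
width: 0.334
```

Request:
play_rows:
  motion:
    - [[0, 0, 0], [0, 0, 0]]
    - [[0, 0, 0], [0, 0, 0]]
    - [[0, 0, 0], [0, 0, 0]]
  gripper: 0.4

```text
time: 10.48
tool_pos: [0.5109, 0.0763, 0.0676]
tcp_rot: [-1.105, -1.36, 1.359]
wrist_force: [-0.2, -0.4, -1.0]
width: 0.602
```

Request:
play_rows:
  motion:
    - [[0, 0, 0.05], [0, 0, 0]]
    - [[0, 0, 0.15], [0, 0, 0]]
    - [[0, 0, 0.25], [0, 0, 0]]
    - [[0, 0, 0.25], [0, 0, 0]]

```text
time: 10.98
tool_pos: [0.5139, 0.0766, 0.1718]
tcp_rot: [-1.111, -1.366, 1.356]
wrist_force: [-1.0, -0.5, -0.6]
width: 0.601
```

```bash
python3 look.py g
python3 - <<'E'
from pk import *
print(bot.read_state()["wrist_force"])
z=np.load("pics/w_g.npz"); P=pc("wrist",z["d"],(z["a"],z["b"])); ok=z["d"]>0
M=R.from_rotvec(z["b"]).as_matrix(); T=(P-z["a"])@M; ok&=(T[...,1]>.02)
ana("wrist",P,ok)
th=np.radians(101.8); ey=np.array([np.cos(th),np.sin(th)]); ex=np.array([ey[1],-ey[0]])
for a,b in [(.0565,.0625),(.083,.092)]:
    X=P[...,:2]-np.array([.5075,.075]); u=X@ex; v=X@ey
    m=ok&(abs(u)<.04)&(abs(v)<.045)&(P[...,2]>a)&(P[...,2]<b); print(m.sum(),np.percentile(u[m],[1,99]),np.percentile(v[m],[1,99]),cv2.minAreaRect((np.stack([u[m],v[m]],-1)*1e3).astype(np.float32)))
    A=np.c_[u[m],v[m],np.ones(m.sum())]; k=np.linalg.lstsq(A,P[m][:,2],rcond=None)[0]; print("plane tilt deg",np.degrees(k[:2]),np.median(P[m][:,2]))
E
```

```text
[0.5139 0.0766 0.1718]
[[-0.205  0.008 -0.979]
 [ 0.979  0.001 -0.205]
 [-0.001 -1.    -0.008]] ang 101.81299488014682
[ 0.26077026  0.00282609 -0.7558711 ]
wrist floor 940 u [-39.8  28.9] v [-36.4  36.3] z 42.9
wrist walltops 2220 u [-31.6  35.8] v [-38.6  41. ] z 51.1
wrist rail 2891 u [40.3 51.9] v [-145.1  106.2] z 45.0
  slope deg -0.1
wrist rail 3843 u [-45.4 -35.2] v [-144.5  140.6] z 45.0
  slope deg -0.07
wrist lip 420 u [-23.4  28.7] v [-78.7 -72.6] z 57.0
wrist paddle 4103 u [-33.3  30.8] v [-128.1  -44.4] z 43.1
wrist nose 1682 u [-31.6  33. ] v [30.7 55.9] z 39.8
wrist detent 511 u [-30.1  30.2] v [66.5 74.1] z 27.1
1545 [-0.0200488   0.02466412] [-0.02610127  0.02913323] ((2.41729736328125, 1.4980487823486328), (45.51898193359375, 56.033565521240234), 0.059538885951042175)
plane tilt deg [0.07838846 0.02293995] 0.0590704357083994
1256 [-0.01227138  0.01727877] [-0.01303225  0.01608853] ((2.687652587890625, 1.5282163619995117), (30.1984806060791, 29.596078872680664), 0.1624421775341034)
plane tilt deg [ 0.3139022 -0.2264683] 0.08707152251260863
```

View pics/w_g.png

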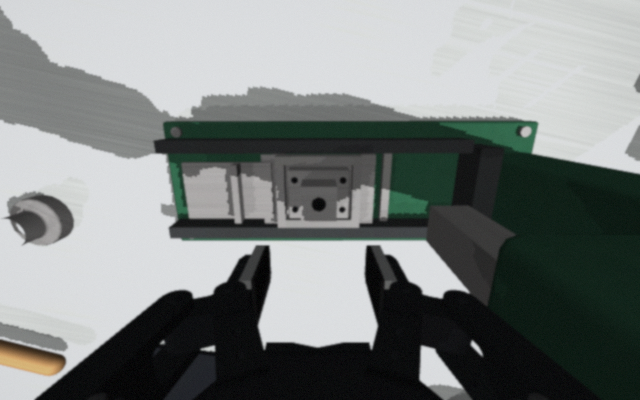

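Request:
play_rows:
  motion:
    - [[0.025, -0.12, 0], [0, 0, 0]]
    - [[0.049, -0.243, 0], [0, 0, 0]]
    - [[0.049, -0.243, -0.1], [0, 0, 0]]
    - [[0.049, -0.243, -0.2], [0, 0, 0]]
    - [[0.049, -0.243, -0.27], [0, 0, 0]]
    - [[0.049, -0.243, -0.27], [0, 0, 0]]
    - [[0.049, -0.243, -0.27], [0, 0, 0]]
  gripper: 1.0
  squeeze: 60

```text
time: 11.9
tool_pos: [0.5303, -0.0208, 0.0597]
tcp_rot: [-1.104, -1.359, 1.36]
wrist_force: [1.0, -0.3, -0.5]
width: -0.0
```

```bash
python3 look.py i
python3 - <<'E'
from h import *
s=bot.read_state(); print(s["tool_pos"],s["wrist_force"])
z=np.load("pics/w_i.npz"); P=pc("wrist",z["d"],(z["a"],z["b"])); ok=z["d"]>0
M=R.from_rotvec(z["b"]).as_matrix(); T=(P-z["a"])@M
m=ok&(T[...,1]<-.002)&(T[...,1]>-.04)&(abs(T[...,2])<.03)&(abs(T[...,0])<.04); q=T[m]
for a in np.arange(-.04,.0,.008):
    k=q[(q[:,1]>a)&(q[:,1]<a+.008)]; print(a,len(k),np.round(np.percentile(k,[1,99],axis=0),4).tolist() if len(k)>5 else '')
p,d=cams.read_camera("side"); cv2.imwrite("pics/side_i.png",cv2.resize(p[100:260,200:400],None,fx=3.5,fy=3.5)[:,:,::-1])
E
```

```text
[ 0.5303 -0.0208  0.0597]
[[-0.205 -0.    -0.979]
 [ 0.979  0.    -0.205]
 [ 0.    -1.     0.   ]] ang 101.81863119900659
[ 0.53111976 -0.02084839  0.06056634] [-0.54796104  0.3711165  -0.22910801]
-0.04 663 [[-0.0105, -0.0399, -0.0115], [0.0116, -0.0322, 0.0118]]
-0.032 482 [[-0.013, -0.0317, 0.0058], [0.0139, -0.0241, 0.011]]
-0.024 432 [[-0.0128, -0.0239, 0.0058], [0.0138, -0.0161, 0.0109]]
-0.016 398 [[-0.0126, -0.0159, 0.0057], [0.0137, -0.0081, 0.011]]
-0.008 138 [[-0.0107, -0.0079, 0.0061], [0.012, -0.0021, 0.0108]]
```

View pics/w_i.png

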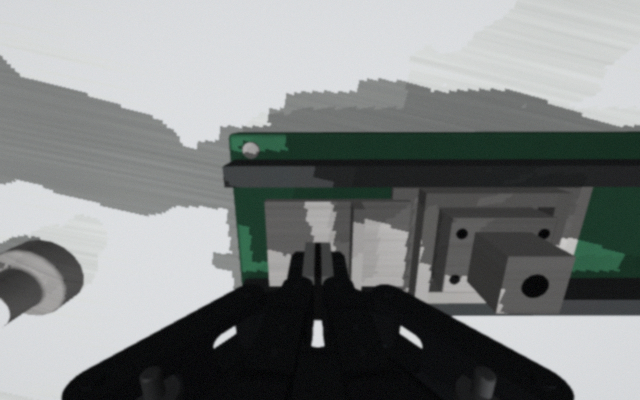

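View pics/side_i.png

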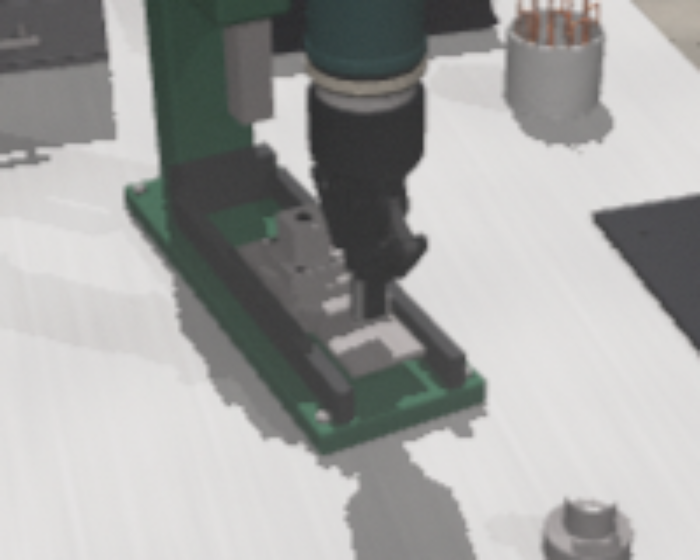

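Request:
play_rows:
  motion:
    - [[0, 0, -0.02], [0, 0, 0]]
    - [[0, 0, -0.034], [0, 0, 0]]
    - [[0, 0, -0.04], [0, 0, 0]]
    - [[0, 0, -0.044], [0, 0, 0]]
    - [[0, 0, -0.048], [0, 0, 0]]
    - [[0, 0, -0.048], [0, 0, 0]]

```text
time: 12.75
tool_pos: [0.531, -0.0215, 0.0414]
tcp_rot: [-1.106, -1.36, 1.36]
wrist_force: [-1.3, -2.0, 5.9]
width: -0.002
```

Request:
play_rows:
  motion:
    - [[0, 0, -0.003], [0, 0, 0]]
    - [[0, 0, -0.007], [0, 0, 0]]
    - [[0, 0, -0.011], [0, 0, 0]]
    - [[0, 0, -0.011], [0, 0, 0]]
    - [[0, 0, -0.011], [0, 0, 0]]

```text
time: 13.38
tool_pos: [0.532, -0.0223, 0.0376]
tcp_rot: [-1.108, -1.361, 1.361]
wrist_force: [-1.3, -5.4, 6.4]
width: -0.003
```

```bash
cat > sv.py <<'E'
from h import *
import sys
t=sys.argv[1]
s=bot.read_state(); print(np.round(s["tool_pos"],4),np.round(s["wrist_force"],1))
p,d=cams.read_camera("side"); np.savez(f"pics/side_{t}.npz",p=p,d=d); cv2.imwrite(f"pics/side_{t}.png",cv2.resize(p[100:260,200:400],None,fx=3.5,fy=3.5)[:,:,::-1])
E
python3 sv.py j; python3 look.py j
python3 - <<'E'
from pk import *
z=np.load("pics/w_j.npz"); P=pc("wrist",z["d"],(z["a"],z["b"])); ok=z["d"]>0
th=np.radians(101.8); ey=np.array([np.cos(th),np.sin(th)]); ex=np.array([ey[1],-ey[0]])
X=P[...,:2]-np.array([.5075,.075]); u=X@ex; v=X@ey
for v0 in range(-130,80,10):
    m=ok&(u>-.027)&(u<-.012)&(v>v0/1e3)&(v<v0/1e3+.01)&(P[...,2]<.12); 
    if m.sum()>5: print(v0,m.sum(),np.round(np.percentile(P[m][:,2],[10,50,90]),4))
E
```

```text
[ 0.532  -0.0223  0.0376] [-1.3 -5.4  6.4]
[ 0.532  -0.0223  0.0376]
[[-0.206  0.003 -0.979]
 [ 0.979 -0.002 -0.206]
 [-0.003 -1.    -0.003]] ang 101.860735766872
-130 547 [0.0187 0.0322 0.0336]
-120 1394 [0.0193 0.1059 0.1178]
-110 1370 [0.0194 0.1046 0.1173]
-100 1260 [0.0194 0.1036 0.117 ]
-90 1761 [0.0196 0.1046 0.1177]
-80 668 [0.0188 0.0391 0.0528]
-70 698 [0.0188 0.0398 0.0411]
-60 746 [0.019  0.041  0.0424]
-50 816 [0.0386 0.0426 0.0517]
-40 684 [0.0508 0.0524 0.0601]
-30 1030 [0.0478 0.0604 0.0735]
-20 1787 [0.0543 0.0644 0.0878]
-10 1909 [0.0557 0.0673 0.0896]
0 1848 [0.0567 0.0668 0.0899]
10 981 [0.0551 0.0656 0.0674]
20 627 [0.0531 0.06   0.0675]
30 478 [0.0599 0.0607 0.0616]
40 117 [0.0503 0.0509 0.0516]
50 181 [0.05   0.0509 0.0516]
```

View pics/side_j.png

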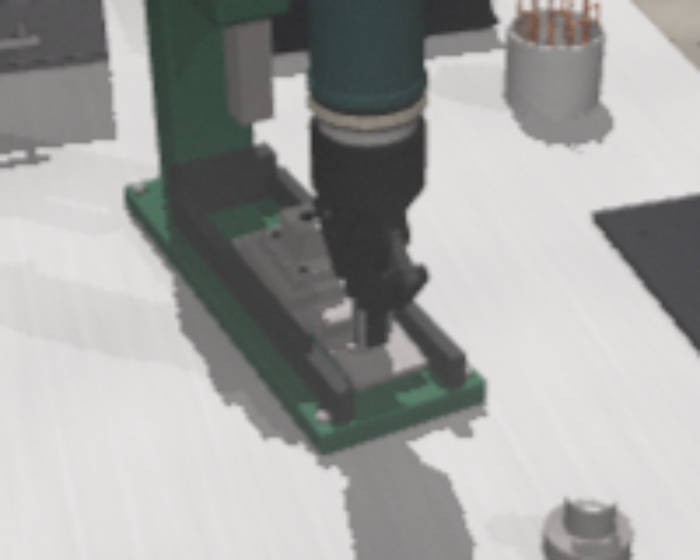

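View pics/w_j.png

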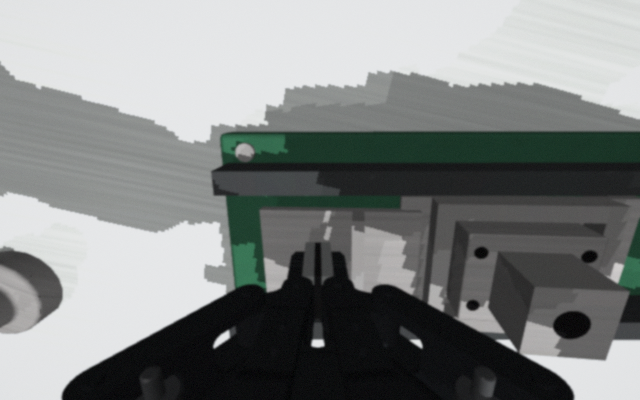

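Request:
play_rows:
  motion:
    - [[-0.002, 0.01, 0], [0, 0, 0]]
    - [[-0.004, 0.02, 0], [0, 0, 0]]
    - [[-0.006, 0.03, 0], [0, 0, 0]]
    - [[-0.008, 0.04, 0], [0, 0, 0]]
    - [[-0.01, 0.05, 0], [0, 0, 0]]
    - [[-0.01, 0.05, 0], [0, 0, 0]]

```text
time: 14.22
tool_pos: [0.5293, -0.002, 0.0383]
tcp_rot: [-1.11, -1.363, 1.359]
wrist_force: [1.1, -4.1, 7.1]
width: 0.001
```

```bash
python3 sv.py k; python3 look.py k
cat > prof.py <<'E'
from pk import *
import sys
z=np.load(f"pics/w_{sys.argv[1]}.npz"); P=pc("wrist",z["d"],(z["a"],z["b"])); ok=z["d"]>0
th=np.radians(101.8); ey=np.array([np.cos(th),np.sin(th)]); ex=np.array([ey[1],-ey[0]])
X=P[...,:2]-np.array([.5075,.075]); u=X@ex; v=X@ey
print("tcp v",((z["a"][:2]-[.5075,.075])@ey*1e3).round(1),"u",((z["a"][:2]-[.5075,.075])@ex*1e3).round(1))
o=[]
for v0 in range(-130,160,5):
    m=ok&(u>-.027)&(u<-.017)&(v>v0/1e3)&(v<v0/1e3+.005)&(P[...,2]<.1)&(P[...,2]>.022)
    if m.sum()>5: o.append((v0,int((np.percentile(P[m][:,2],70)*1e4).round())/10))
print(o)
E
python3 prof.py k
```

```text
[ 0.5293 -0.002   0.0383] [ 1.1 -4.1  7.1]
[ 0.5293 -0.002   0.0382]
[[-0.205  0.006 -0.979]
 [ 0.979 -0.002 -0.205]
 [-0.003 -1.    -0.005]] ang 101.85644199711557
tcp v -79.8 u 5.6
[(-115, 33.2), (-110, 33.6), (-105, 34.4), (-100, 35.0), (-95, 35.5), (-90, 35.9), (-85, 36.4), (-80, 37.3), (-75, 37.7), (-70, 38.4), (-65, 52.5), (-60, 52.7), (-55, 39.9), (-50, 40.7), (-45, 41.2), (-40, 41.5), (-35, 42.0), (-30, 41.8), (-25, 51.0), (-20, 52.3), (-15, 53.9), (-10, 56.5), (-5, 58.4), (0, 59.3), (5, 59.7), (10, 61.2), (15, 62.1), (20, 62.8), (25, 63.4), (30, 64.2), (35, 64.9), (40, 64.8), (45, 59.3), (50, 60.1), (55, 60.1), (65, 50.1), (70, 50.0)]
```

View pics/w_k.png

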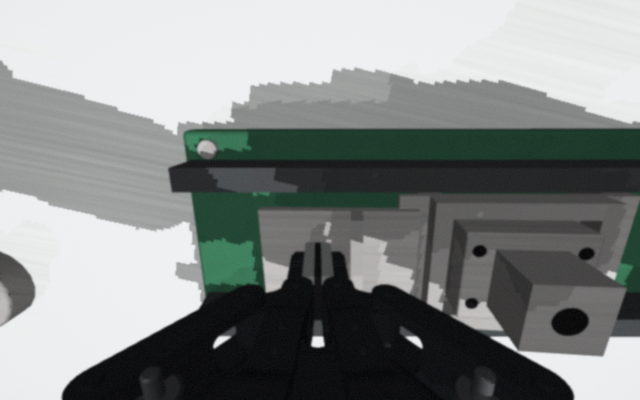

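Request:
play_rows:
  motion:
    - [[-0.003, 0.012, 0], [0, 0, 0]]
    - [[-0.006, 0.024, 0], [0, 0, 0]]
    - [[-0.009, 0.036, 0], [0, 0, 0]]
    - [[-0.012, 0.048, 0], [0, 0, 0]]
    - [[-0.015, 0.06, 0], [0, 0, 0]]
    - [[-0.018, 0.072, 0], [0, 0, 0]]
    - [[-0.021, 0.084, 0], [0, 0, 0]]
    - [[-0.024, 0.098, 0], [0, 0, 0]]
    - [[-0.024, 0.098, 0], [0, 0, 0]]

```text
time: 15.45
tool_pos: [0.5196, 0.0377, 0.0381]
tcp_rot: [-1.11, -1.363, 1.359]
wrist_force: [1.1, -3.4, 6.9]
width: -0.003
```

```bash
python3 sv.py l; python3 look.py l; python3 prof.py l
```

```text
[0.5196 0.0377 0.0381] [ 1.1 -3.4  6.9]
[0.5196 0.0377 0.0381]
[[-0.205  0.006 -0.979]
 [ 0.979 -0.001 -0.205]
 [-0.002 -1.    -0.005]] ang 101.85044671250108
tcp v -39.0 u 4.2
[(-75, 33.3), (-70, 33.4), (-65, 34.0), (-60, 34.6), (-55, 35.1), (-50, 35.7), (-45, 36.4), (-40, 36.9), (-35, 37.6), (-30, 38.1), (-25, 52.2), (-20, 52.6), (-15, 39.8), (-10, 40.3), (-5, 41.1), (0, 41.7), (5, 42.0), (10, 42.2), (15, 50.6), (20, 52.2), (25, 54.8), (30, 57.7), (35, 59.8), (40, 60.1), (45, 60.8), (50, 61.9), (55, 62.5), (60, 63.5), (65, 64.0), (70, 64.9), (75, 65.4), (80, 64.7), (85, 59.4), (90, 60.3), (95, 60.6), (105, 50.6), (110, 50.4), (140, 24.5)]
```

View pics/side_l.png

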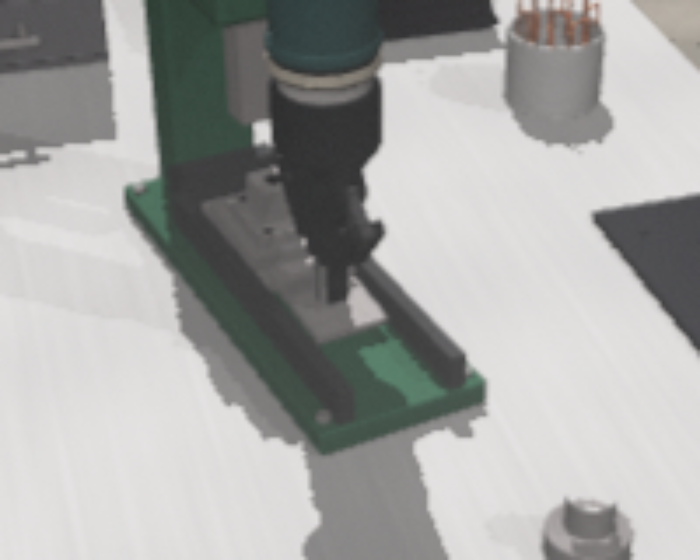

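View pics/w_l.png

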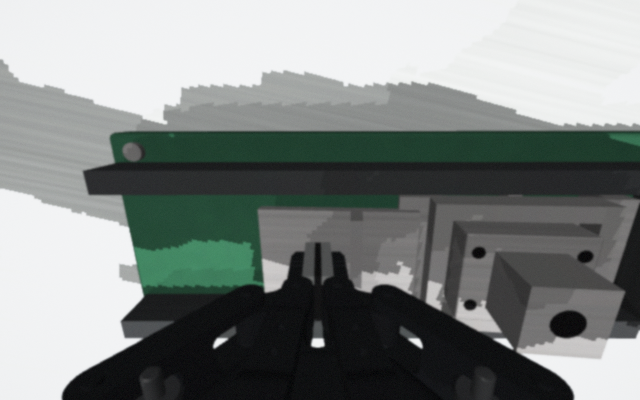

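Request:
play_rows:
  motion:
    - [[0, 0, 0.005], [0, 0, 0]]
    - [[0, 0, 0.01], [0, 0, 0]]
    - [[0, 0, 0.014], [0, 0, 0]]
    - [[0, 0, 0.018], [0, 0, 0]]
    - [[0, 0, 0.022], [0, 0, 0]]
    - [[0, 0, 0.026], [0, 0, 0]]
    - [[0, 0, 0.026], [0, 0, 0]]

```text
time: 16.42
tool_pos: [0.5158, 0.0381, 0.0458]
tcp_rot: [-1.103, -1.358, 1.361]
wrist_force: [0.2, -0.3, 0.2]
width: -0.002
```

```bash
python3 sv.py m; python3 look.py m; python3 prof.py m
```

```text
[0.5158 0.0381 0.0458] [ 0.2 -0.3  0.2]
[0.5159 0.0381 0.0459]
[[-0.205 -0.001 -0.979]
 [ 0.979 -0.    -0.205]
 [ 0.    -1.     0.001]] ang 101.81913909885314
tcp v -37.8 u 0.7
[(-70, 43.3), (-65, 43.3), (-60, 43.2), (-55, 43.2), (-50, 43.3), (-45, 43.2), (-40, 43.3), (-35, 43.3), (-30, 43.2), (-25, 43.3), (-20, 56.7), (-15, 56.6), (-10, 43.3), (-5, 43.3), (0, 43.3), (5, 43.1), (10, 43.1), (15, 40.9), (20, 50.6), (25, 51.3), (30, 52.3), (35, 56.2), (40, 55.8), (45, 55.9), (50, 55.9), (55, 56.0), (60, 55.5), (65, 55.2), (70, 55.7), (75, 55.8), (80, 54.6), (85, 53.8), (90, 51.0), (95, 51.3), (100, 51.1), (110, 39.8), (115, 39.1), (140, 31.4), (145, 30.2)]
```

Request:
play_rows:
  motion:
    - [[0.001, 0.012, 0.003], [0, 0, 0]]
    - [[-0.001, 0.024, 0.003], [0, 0, 0]]
    - [[-0.004, 0.036, 0.003], [0, 0, 0]]
    - [[-0.006, 0.048, 0.003], [0, 0, 0]]
    - [[-0.008, 0.06, 0.003], [0, 0, 0]]
    - [[-0.01, 0.07, 0.003], [0, 0, 0]]
    - [[-0.01, 0.07, 0.003], [0, 0, 0]]

```text
time: 17.4
tool_pos: [0.5125, 0.067, 0.0477]
tcp_rot: [-1.104, -1.36, 1.359]
wrist_force: [-0.1, -0.4, 0.4]
width: -0.001
```

```bash
python3 sv.py n; python3 look.py n; python3 prof.py n
```

```text
[0.5125 0.067  0.0477] [-0.1 -0.4  0.4]
[0.5125 0.0669 0.0477]
[[-0.205 -0.    -0.979]
 [ 0.979  0.001 -0.205]
 [ 0.001 -1.     0.   ]] ang 101.81554435879906
tcp v -8.9 u 3.3
[(-45, 43.2), (-40, 43.3), (-35, 43.3), (-30, 43.4), (-25, 43.3), (-20, 43.3), (-15, 43.3), (-10, 43.2), (-5, 43.3), (0, 43.5), (5, 57.0), (10, 43.8), (15, 43.2), (20, 43.1), (25, 43.2), (30, 43.0), (35, 43.0), (40, 44.7), (45, 51.2), (50, 51.2), (55, 54.2), (60, 55.1), (65, 55.5), (70, 55.1), (75, 55.7), (80, 55.3), (85, 55.1), (90, 55.3), (95, 55.4), (100, 54.7), (105, 54.3), (110, 52.0), (115, 51.1), (120, 51.4), (125, 50.3), (135, 39.4), (140, 53.5), (145, 58.6)]
```

View pics/w_n.png

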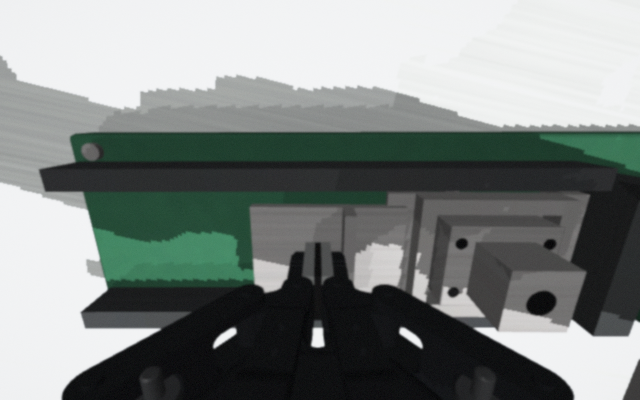

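Request:
play_rows:
  motion:
    - [[-0.001, 0.005, 0], [0, 0, 0]]
    - [[-0.002, 0.009, 0], [0, 0, 0]]
    - [[-0.003, 0.013, 0], [0, 0, 0]]
    - [[-0.003, 0.015, 0], [0, 0, 0]]
    - [[-0.003, 0.015, 0], [0, 0, 0]]

```text
time: 18.12
tool_pos: [0.5116, 0.0719, 0.0477]
tcp_rot: [-1.105, -1.359, 1.36]
wrist_force: [0.7, -4.4, -0.8]
width: -0.001
```

Request:
play_rows:
  motion:
    - [[-0.001, 0.003, 0], [0, 0, 0]]
    - [[-0.001, 0.003, 0], [0, 0, 0]]
    - [[-0.001, 0.003, 0], [0, 0, 0]]

```text
time: 18.5
tool_pos: [0.5121, 0.0724, 0.0478]
tcp_rot: [-1.107, -1.36, 1.361]
wrist_force: [3.8, -8.0, -2.2]
width: -0.001
```

Request:
play_rows:
  motion:
    - [[-0.001, 0.004, 0], [0, 0, 0]]
    - [[-0.001, 0.004, 0], [0, 0, 0]]
    - [[-0.001, 0.004, 0], [0, 0, 0]]

```text
time: 18.88
tool_pos: [0.5125, 0.0728, 0.0481]
tcp_rot: [-1.109, -1.361, 1.362]
wrist_force: [4.3, -12.7, -1.1]
width: 0.001
```

```bash
python3 sv.py o; python3 look.py o; python3 prof.py o
```

```text
[0.5125 0.0728 0.0481] [  4.3 -12.7  -1.1]
[0.5124 0.0728 0.0481]
[[-0.206  0.003 -0.979]
 [ 0.979 -0.004 -0.206]
 [-0.004 -1.    -0.003]] ang 101.89178659322967
tcp v -3.2 u 4.4
[(-45, 43.4), (-40, 43.6), (-35, 43.7), (-30, 43.7), (-25, 43.6), (-20, 43.7), (-15, 43.7), (-10, 43.5), (-5, 43.7), (0, 43.6), (5, 44.5), (10, 57.2), (15, 43.9), (20, 43.6), (25, 43.5), (30, 43.5), (35, 43.0), (40, 43.3), (45, 45.8), (50, 51.7), (55, 51.6), (60, 52.6), (65, 54.2), (70, 54.1), (75, 54.2), (80, 54.7), (85, 54.1), (90, 54.6), (95, 54.2), (100, 54.6), (105, 53.3), (110, 54.0), (115, 52.0), (120, 51.2), (125, 51.3), (140, 53.6), (145, 59.1), (150, 59.3)]
```

View pics/w_o.png

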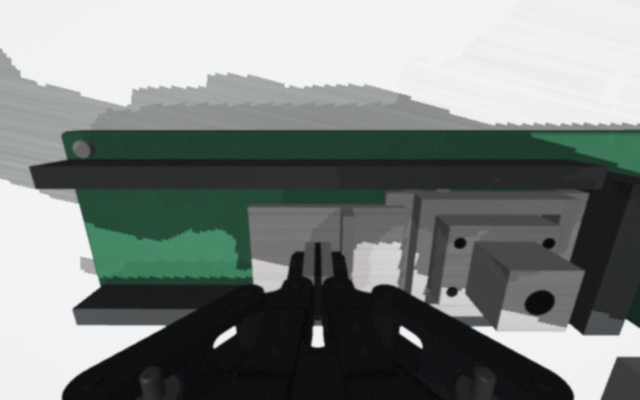

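Request:
play_rows:
  motion:
    - [[0.002, -0.008, 0], [0, 0, 0]]
    - [[0.004, -0.02, 0], [0, 0, 0]]
    - [[0.01, -0.05, 0.01], [0, 0, 0]]
    - [[0.012, -0.06, 0.08], [0, 0, 0]]
    - [[0.015, -0.08, 0.2], [0, 0, 0]]
    - [[0.02, -0.12, 0.3], [0, 0, 0]]
    - [[0.02, -0.2, 0.35], [0, 0, 0]]
    - [[0.02, -0.2, 0.35], [0, 0, 0]]
    - [[0.02, -0.2, 0.35], [0, 0, 0]]

```text
time: 20.1
tool_pos: [0.5181, -0.0047, 0.1871]
tcp_rot: [-1.104, -1.359, 1.359]
wrist_force: [0.6, -0.2, 0.4]
width: -0.003
```

```bash
python3 sv.py p; python3 look.py p; python3 prof.py p
python3 - <<'E'
from pk import *
z=np.load("pics/w_p.npz"); P=pc("wrist",z["d"],(z["a"],z["b"])); ok=z["d"]>0
th=np.radians(101.8); ey=np.array([np.cos(th),np.sin(th)]); ex=np.array([ey[1],-ey[0]])
X=P[...,:2]-np.array([.5075,.075]); u=X@ex; v=X@ey; Z=P[...,2]
def f(n,v0,v1,a,b,us=.03):
    m=ok&(abs(u-.0024)<us)&(v>v0)&(v<v1)&(Z>a)&(Z<b)
    if m.sum()>20:
        k=np.linalg.lstsq(np.c_[u[m],v[m],np.ones(m.sum())],Z[m],rcond=None)[0]
        print(n,m.sum(),np.percentile(u[m],[1,99]).round(4),np.percentile(v[m],[1,99]).round(4),np.median(Z[m]).round(4),"tilt",np.degrees(k[:2]).round(2))
f("lip",-.02,.04,.054,.061); f("paddle",-.06,.05,.041,.047,.026); f("base",.04,.14,.0568,.0625,.034); f("boss",.05,.13,.083,.092); f("stopz",.13,.17,.055,.063,.04); f("stopface",.13,.17,.046,.056,.034)
p,d=cams.read_camera("top"); cv2.imwrite("pics/top_p.png",np.clip(p[:,:,::-1]*1.5,0,255).astype(np.uint8)); np.savez("pics/top_p.npz",p=p,d=d)
P=pc("top",d)
for nm,c in [("dolly",(.618,-.224)),("vblock",(.562,-.34))]:
    for D,t in ((np.load("pics/top0.npz")["d"],"before"),(d,"after")):
        Q=pc("top",D); m=(D>0)&(np.hypot(Q[...,0]-c[0],Q[...,1]-c[1])<.05)&(Q[...,2]>.012); print(nm,t,m.sum(),np.round(Q[m].mean(0),4))
E
```

```text
[ 0.5181 -0.0047  0.1871] [ 0.6 -0.2  0.4]
[ 0.5177 -0.0044  0.1865]
[[-0.205 -0.002 -0.979]
 [ 0.979  0.001 -0.205]
 [ 0.001 -1.     0.002]] ang 101.80942758505242
tcp v -79.9 u -6.2
[(-45, 42.9), (-40, 43.5), (-35, 43.4), (-30, 43.4), (-25, 43.2), (-20, 43.4), (-15, 43.3), (-10, 43.0), (-5, 43.4), (0, 43.6), (5, 48.7), (10, 57.1), (15, 55.3), (20, 43.3), (25, 42.8), (30, 43.2), (35, 42.8), (40, 43.1), (45, 45.6), (50, 51.5), (55, 51.1), (60, 51.8), (65, 52.9), (70, 53.8), (75, 51.7), (80, 53.3), (85, 52.2), (90, 52.6), (95, 52.7), (100, 52.6), (105, 52.8), (110, 51.8), (115, 51.5), (120, 51.2), (125, 51.1), (135, 39.9), (140, 52.2), (145, 59.0), (150, 59.5), (155, 59.5)]
lip 377 [-0.023   0.0315] [0.0093 0.0157] 0.0569 tilt [0.09 7.08]
paddle 3589 [-0.0227  0.0277] [-0.0398  0.0497] 0.0431 tilt [0.02 0.09]
base 1168 [-0.0189  0.0267] [0.0616 0.1163] 0.0591 tilt [0.11 0.24]
boss 1188 [-0.011   0.0184] [0.0744 0.1047] 0.087 tilt [0.67 1.29]
stopz 1450 [-0.0374  0.0146] [0.1437 0.167 ] 0.059 tilt [0.16 4.57]
stopface 387 [-0.0311  0.0173] [0.1433 0.1461] 0.0511 tilt [-0.25  6.84]
dolly before 459 [ 0.6131 -0.2188  0.0213]
dolly after 460 [ 0.6131 -0.2187  0.0213]
vblock before 874 [ 0.5609 -0.3367  0.0324]
vblock after 873 [ 0.5609 -0.3368  0.0325]
```

View pics/w_p.png

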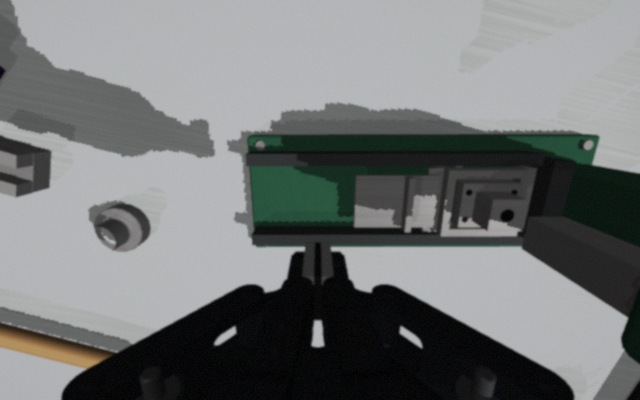

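View pics/side_p.png

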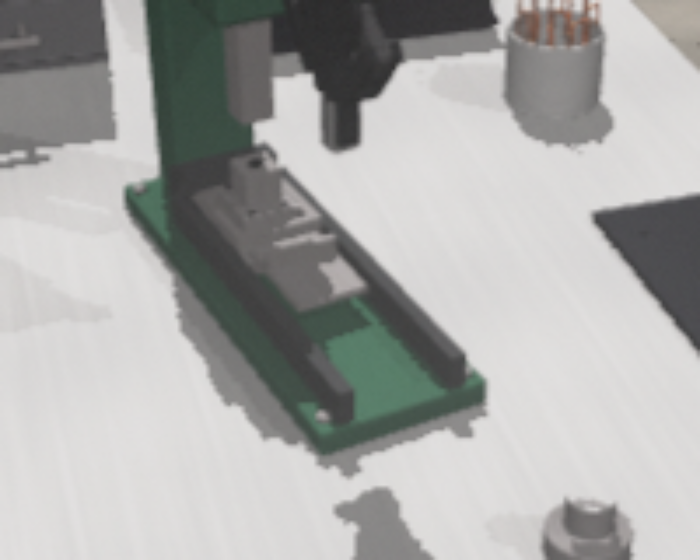

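```bash
python3 -c "
from workcell import bot
print(bot.finish_job())"
```

```text
the job is handed in; nothing more can be done
None
```

The steel punch block is sitting flat in the shuttle's pocket, and the loaded shuttle is home against the end stop. The job was handed in just after 20 s on the robot's clock.

- **Block:** I gripped the steel block by its boss and left the purple look-alike alone. I turned it to line up with the shuttle and set it down with a light touch: the wrist force rose about 9 N at contact. After release, its base top was level to within about 0.1° and 8 mm above the pocket walls, as it should be when it sits on the floor.
- **Shuttle:** I pressed the paddle about 7 mm down with about 7 N, which lifted the nose about 11 mm, enough to clear the bar. I pushed the shuttle over the bar, let it down flat, then pushed on the lip until it stopped. The push force climbed from 4 to 13 N with almost no movement.
- **Last checks:** The lip was within 0.5 mm of where it should be with the shuttle home. The paddle was level to 0.1° at its flat height, and the block base was still level to about 0.2°. The dolly and the grooved block had moved 0.1 mm or less, and the robot was touching nothing.

**Disagreements:** The side camera's positions differed from the top and wrist cameras by up to about 4 mm, so I relied on the wrist camera for the fit. Its heights read about 1 mm low throughout. In the last check the boss top measured tilted by up to 1.3°. I put that down to its small, noisy patch, since the base under it was level. No check failed.

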